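Weigh down the press with the heavy tin

TASK

Two identical lidded tins stand on the bench: one is full of lead shot, the other nearly empty. Feel which is the heavy one and set it gently, upright, in the middle of the sprung press plate, so that its weight alone pushes the plate fully down onto the work beneath. The light tin must end standing upright on the bench.

Things in the scene. Friction and masses are not known exactly. Their poses are not given: they have to be found in the camera images.
- tin_1: round lidded steel tin, upright, 60 mm in diameter (lid 61 mm), 62 mm high, its lid the top 8 mm and fixed. Origin: centre of its underside, z up. Its twin looks just the same; one of the two (it varies) is filled with lead shot and weighs 0.5 to 0.75 kg, the other 0.1 to 0.13 kg. The filling may slide a few mm inside.
- tin_2: round lidded steel tin, upright, 60 mm in diameter (lid 61 mm), 62 mm high, its lid the top 8 mm and fixed. Origin: centre of its underside, z up. Its twin looks just the same; one of the two (it varies) is filled with lead shot and weighs 0.5 to 0.75 kg, the other 0.1 to 0.13 kg. The filling may slide a few mm inside.
- press_pad (a point): centre of the upper face of the press plate: a square wooden plate, 120 x 120 mm, with a dark rubber pad (112 x 112 mm) on top, carried by spring columns over a plywood board (150 x 150 mm, 15 mm thick, fixed to the bench) with two glued wood strips between. z up, x and y along the plate's sides. The pad's upper face is 59 mm above the bench when the plate is up and 47 mm when it is fully down; nothing stands higher than the pad there.
- press_plate (a joint): how far the press plate has sunk, in m: 0 up, 0.012 fully down on the work. It begins to sink under 2.5 N and is fully down under 4.4 N; the light tin does not move it, the heavy one sinks it fully, and it springs up again when unloaded.
Things that resemble listed ones, but are neither listed nor needed, are in the scene too. Leave any orange look-alike of the tin_2 alone.

How it is judged:
By the outcome, as a careful person would: the job done as asked, in the order asked, and still so for the second after the job is handed in, with the robot touching nothing.
It also fails if it takes over 53 s, if anything falls off the work surface, if the arm or the gripper's body presses on something with over 40 N, if the wrist force passes 120 N, or if a joint passes its speed limit or range.

ROBOT

A 7-joint arm with a two-finger parallel gripper is mounted at the origin on a cart in front of the work surface, level with it; the furniture and walls round the work are solid. World frame = base frame: x ahead of the robot, y to its left, z up, the work surface at z = 0. Lengths are in mm, angles in rad, forces in N, time in s.
With the tool pointing down it reaches from about 425 to 950 mm from the base axis. Payload 4.7 kg.
Tool frame: the origin (TCP) lies at the very end of the fingers, on their centre line; the grasp point (between the pads) lies 19 mm behind it; z points along the fingers, y is the line along which they close (so a half turn about z gives the same grasp; the last joint's range is limited). The gripper opens to 87 mm and grips with 3 to 60 N. Pads are 19 mm wide; open, the fingers measure 117 mm over their backs; the gripper's body (75 mm by 190 mm) begins 51 mm behind the grasp point.
Start: joints at [1.198, 0.469, -0.049, 1.532, 0.024, 1.141, -0.082], TCP at [227.568, -635.502, 222.573] pointing down, gripper open.
Joint ranges: [-2.59, 2.59], [-0.33, 1.99], [-1.39, 1.29], [0.1, 2.45], [-1.04, 4.18], [0.21, 1.99], [-2.66, 2.66]. Speed limits (rad/s): [2.57, 2.57, 3.14, 3.14, 3.14, 3.14, 3.14].

INTERFACE

Orientations are given as a unit quaternion [x, y, z, w].
In Python, from cell import env, viewer, workorder gives the robot as it stands.
- The arm moves only by the tool send_rows, never from a script. Its argument "moves" is a list of rows, each a list of 7 numbers: the shift along the tool's x, y, z in units of 40 mm (1.0 is 40 mm), then the turn, a rotation vector about the tool's x, y, z in units of 6 degrees (1.0 is 6 degrees), then the closure in counts, from 0 (fully open) to 255 (shut). In form: [[dx, dy, dz, wx, wy, wz, grip], ...]. A call has exactly 8 rows; each row is the pose to reach, as a shift and turn from the pose commanded when the call began, along the tool's axes at that moment; what a row does not reach only later rows make up. A row lasts 1/10 s, in which the tool goes at most 50 mm and 8.59 degrees, less where a joint would pass 70% of its speed; a pose out of reach is approached as far as the arm can. A call with a gripper value outside its range is refused whole. The fingers move at their own pace and stop on an object; "force" is the grip in N (left out, the last holds). Time passes only in rows, so rows that repeat a pose let the fingers close, or fill a call up. It gives the time, the measured TCP pose, the force, the opening and the grip force at its end, in the units of the state.
- env.observe(): the state, without advancing time (a new reading comes with each control period).
- viewer.read_camera(name): name is "scene" or "top"; returns the picture (400x640x3 uint8, red, green, blue); there is no depth.
- viewer.calibration(name): a dict with "K" (3x3 intrinsics, pixels), "extrinsics" (4x4, takes a point from camera to world coordinates). Camera axes: x right, y down, z forward; pixel columns grow to the right and rows downward; lengths in mm; the calibration is good to about 2 mm. A picture is of the moment at which its call begins. calibration takes no time and is no camera call.
- workorder.hand_in(): hands the job in; it is judged then, once.
The state is a dict: "clock": time; "joint_positions": joint angles; "qvel": joint speeds; "tau": joint torques, N m; "tcp_pos": TCP position; "tool_rot": TCP orientation; "contact_force": force on the tool from outside, world axes, zero at the start; "ft_torque": the same for the moment, N m; "gripper_width": finger opening in mm; "finger_force": force on a finger pad.
Only numpy, scipy, OpenCV 4.12 (cv2) and the standard library are available. Lean on these libraries where they do the work, as an engineer would, in place of code of your own. Each camera call takes 0.05 s, during which the arm holds its last target. There are 200 camera calls.

## Working session

There is one attempt and no reset: what is moved stays moved. The work goes in short steps, Python scripts to look and compute and a tool call to move; the robot and the scene stay as the last step left them, time stands still between calls to the robot, and variables do not carry over. Pictures are saved under pics/ and viewed, at most 10 in all, crops included, and the job is handed in when it is done.

Besides the shell and the picture viewer there is one more tool, called after "Request:" as a command line: name --pt "numbers of a row" for each row, then --argument value for the rest. send_rows: Moves the arm, as the interface text tells. Its arguments: {"type":"object","properties":{"moves":{"type":"array"},"force":{"type":"number"}},"required":["moves"]}

```bash
mkdir -p pics; ls; python3 - <<'E'
from cell import env, viewer, workorder
import cv2,json
for n in("scene","top"):
    im=viewer.read_camera(n); cv2.imwrite(f"pics/{n}0.png",im[:,:,::-1])
    c=viewer.calibration(n); print(n,c["K"],c["extrinsics"])
print(env.observe())
E
```

```text
pics
scene [[363.79356867   0.         324.98638266]
 [  0.         363.79356867 207.14483841]
 [  0.           0.           1.        ]] [[-7.01616909e-01 -4.42558518e-01  5.58458299e-01 -1.27039446e+01]
 [-7.12333988e-01  4.55121049e-01 -5.34270643e-01  4.64472821e+02]
 [-1.77201028e-02 -7.72662145e-01 -6.34570097e-01  6.40206884e+02]
 [ 0.00000000e+00  0.00000000e+00  0.00000000e+00  1.00000000e+00]]
top [[458.59396545   0.         321.19872369]
 [  0.         458.59396545 181.22028066]
 [  0.           0.           1.        ]] [[-2.78182088e-02 -9.75441144e-01  2.18496505e-01  2.37655047e+02]
 [-9.99611841e-01  2.74781356e-02 -4.59552837e-03 -7.29749345e+00]
 [-1.52120914e-03 -2.18539533e-01 -9.75826910e-01  1.18544906e+03]
 [ 0.00000000e+00  0.00000000e+00  0.00000000e+00  1.00000000e+00]]
{'clock': 0.1, 'joint_positions': array([ 1.19809735,  0.46937006, -0.04858089,  1.53360597,  0.0241191 ,
        1.14099631, -0.08230533]), 'qvel': array([-0.00064207, -0.00293789,  0.00095426, -0.0026457 , -0.00044595,
        0.00094932,  0.00043143]), 'tau': array([ 1.04454972e-03, -5.09169352e+01, -8.14807042e-02, -2.36831868e+01,
       -6.15927111e-02,  3.44268652e-02,  6.88737600e-05]), 'tcp_pos': array([ 227.3312335 , -634.97779167,  221.58474464]), 'tool_rot': array([ 9.85259539e-01,  1.71063839e-01, -1.96146806e-04, -8.75032505e-04]), 'contact_force': array([ 0.28850584,  0.09671318, -0.22912987]), 'ft_torque': array([-0.02560418,  0.06895378,  0.03936716]), 'finger_force': 0.0, 'gripper_width': 86.57836654159861}
```

View pics/top0.png

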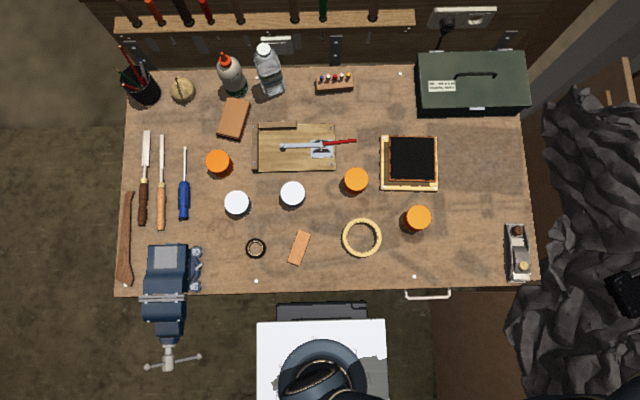

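View pics/scene0.png

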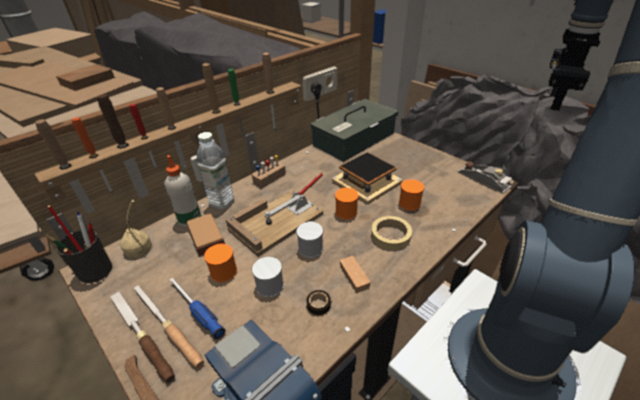

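The top view shows two plain steel tins at (237,203) and (292,193). Three orange look-alikes stand at (218,162), (356,180) and (418,217), and the press plate is at (412,159). In the scene view the tins are at (267,276) and (309,239), and the plate is at (367,168). I choose the two uncoloured tins and will check them in a close crop.

```bash
python3 - <<'E'
import cv2,numpy as np
t=cv2.imread("pics/top0.png");s=cv2.imread("pics/scene0.png")
f=lambda im,x,y,w,h,k:cv2.resize(im[y:y+h,x:x+w],None,fx=k,fy=k,interpolation=cv2.INTER_CUBIC)
a=np.hstack([f(t,215,170,100,50,4),f(t,365,125,100,50+25,4)[:200]])
# row1: top tins (215,170) x4 ; row1 right plate ; row2 scene tins, plate
A=np.zeros((600,800,3),np.uint8)
A[:200,:400]=f(t,215,170,100,50,4)
A[:300,400:]=f(t,365,122,100,75,4)
A[200:600,:400]=f(s,240,215,100,100,4)
A[300:600,400:]=f(s,320,140,100,75,4)
cv2.imwrite("pics/crop1.png",A)
E
```

```text
(no output)
```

View pics/crop1.png

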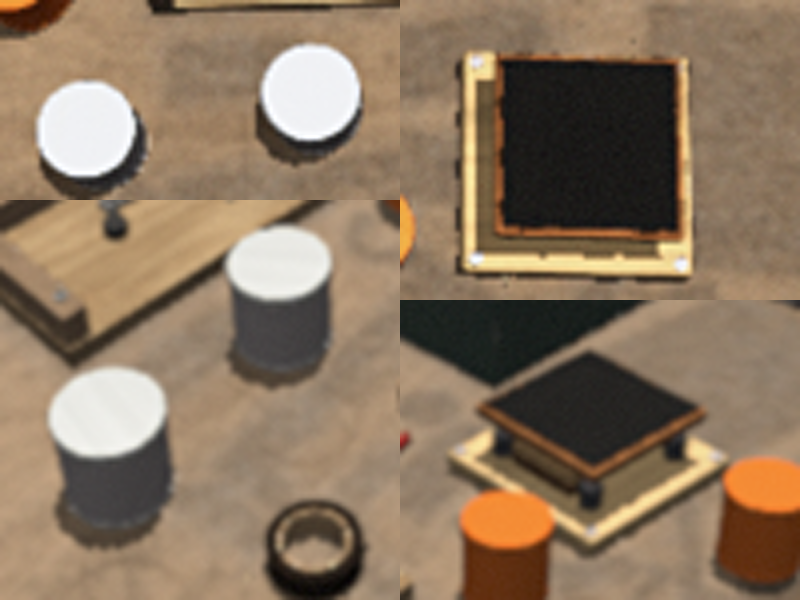

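The crop shows both steel tins with bare sides and no orange. Their lid centres are at top (236.7,202.2) and (292.6,193.2), and scene (267,268) and (309.7,230.7). The pad centre is at top (412.5,158.7) and scene (367.7,167.6).

```bash
cat > h.py <<'E'
import numpy as np, cv2
from scipy.spatial.transform import Rotation as R
from cell import env, viewer, workorder
def P(n):
    c=viewer.calibration(n); return np.array(c["K"])@np.linalg.inv(c["extrinsics"])[:3]
def tri(t,s):
    X=cv2.triangulatePoints(P("top"),P("scene"),np.float64(t).reshape(2,1),np.float64(s).reshape(2,1))
    return (X[:3]/X[3]).ravel()
def onplane(n,p,z):
    c=viewer.calibration(n);E=np.array(c["extrinsics"]);d=E[:3,:3]@np.linalg.inv(c["K"])@[p[0],p[1],1]
    return E[:3,3]+d*(z-E[2,3])/d[2]
def rel(p,yaw):
    "units for moving to TCP p, tool down, tool x at yaw"
    o=env.observe();T=R.from_quat(o["tool_rot"])
    G=R.from_euler('z',yaw,degrees=True)*R.from_quat([1,0,0,0])
    return np.round((T.inv().apply(np.array(p)-o["tcp_pos"]))/40,3),np.round(np.degrees((T.inv()*G).as_rotvec())/6,2)
E
python3 - <<'E'
from h import *
for nm,t,s,z in(("A",(236.4,201.9),(266.6,267.6),62),("B",(292.3,192.9),(309.4,230.4),62),("pad",(412.1,158.4),(367.4,167.2),59)):
    print(nm,tri(t,s).round(1),onplane("top",t,z).round(1),onplane("scene",s,z).round(1))
k=[(497,57),(686,60),(681,237),(497,233)]
c=[onplane("top",((x-400)/4+365-.4,y/4+122-.4),59)[:2] for x,y in k]
for i in range(4):
    d=c[(i+1)%4]-c[i];print(c[i].round(),np.linalg.norm(d).round(1),np.degrees(np.arctan2(d[1],d[0])).round(1))
for nm,t in(("o1",(218,162)),("o2",(356,180)),("o3",(418,217)),("ring",(361,237)),("brick",(299,247)),("tray",(285,193-45))):print(nm,onplane("top",t,60 if nm[0]=='o' else 10).round())
o=env.observe();print(R.from_quat(o["tool_rot"]).as_matrix().round(3),o["contact_force"])
E
```

```text
A [443.5 200.6  58.8] [442.5 199.6  62. ] [441.8 202.6  62. ]
B [462.3  60.9  59.9] [461.4  60.4  62. ] [461.4  62.8  62. ]
pad [ 545.2 -246.4   52.8] [ 542.9 -245.5   59. ] [ 540.5 -238.4   59. ]
[ 605. -190.] 121.5 -92.6
[ 599. -311.] 117.0 173.7
[ 483. -299.] 115.7 87.1
[ 489. -183.] 116.2 -3.4
o1 [547. 248.  60.]
o2 [ 490. -100.   60.]
o3 [ 392. -249.   60.]
ring [ 352. -110.   10.]
brick [331.  48.  10.]
tray [594.  81.  10.]
[[ 0.941  0.337 -0.001]
 [ 0.337 -0.941  0.002]
 [-0.    -0.002 -1.   ]] [ 0.28850584  0.09671318 -0.22912987]
```

```bash
python3 - <<'E'
from h import *
print(rel([440,-300,222],0))
E
```

```text
(array([ 7.828, -6.092, -0.   ]), array([-0.02,  0.  ,  3.28]))
```

Request:
send_rows --pt "0.98 -0.76 0 0 0 0.41 0" --pt "1.96 -1.52 0 0 0 0.82 0" --pt "2.94 -2.28 0 -0.01 0 1.23 0" --pt "3.91 -3.05 0 -0.01 0 1.64 0" --pt "4.89 -3.81 0 -0.01 0 2.05 0" --pt "5.87 -4.57 0 -0.02 0 2.46 0" --pt "6.85 -5.33 0 -0.02 0 2.87 0" --pt "7.83 -6.09 0 -0.02 0 3.28 0" --force 20

```text
clock: 0.9
tcp_pos: [440.8, -298.7, 222.4]
tool_rot: [1.0, -0.001, 0.0, 0.001]
contact_force: [0.9, -0.2, -0.2]
gripper_width: 86.6
finger_force: 0.0
```

Request:
send_rows --pt "0.07 -1.13 0.2 0 0 0 0" --pt "0.13 -2.26 0.4 0 0 0 0" --pt "0.2 -3.39 0.6 0 0 0 0" --pt "0.26 -4.52 0.9 0 0 0 0" --pt "0.33 -5.65 1.1 0 0 0 0" --pt "0.4 -6.78 1.4 0 0 0 0" --pt "0.46 -7.91 1.6 0 0 0 0" --pt "0.53 -9.02 1.8 0 0 0 0"

```text
clock: 1.7
tcp_pos: [460.9, 61.7, 149.4]
tool_rot: [1.0, 0.0, 0.0, 0.001]
contact_force: [0.2, -0.6, -0.5]
gripper_width: 86.8
finger_force: 0.0
```

```bash
python3 - <<'E'
from h import *
t=viewer.read_camera("top")[:,:,::-1];s=viewer.read_camera("scene")[:,:,::-1]
A=np.hstack([cv2.resize(t[130:255,215:340],(400,400)),cv2.resize(s[160:310,230:380],(400,400))]);cv2.imwrite("pics/c2.png",A)
print(env.observe()["tcp_pos"],env.observe()["contact_force"])
E
```

```text
[460.52179202  66.70610977 149.12776804] [-0.53279156  0.09953324  0.02181963]
```

View pics/c2.png

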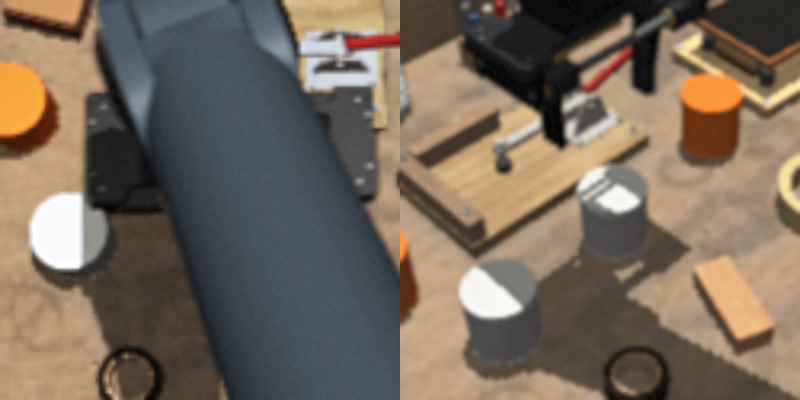

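The gripper straddles the right-hand tin in y, with the fingers clear of the lid on both sides (scene crop, lid at about (612,190)). Descending.

Request:
send_rows --pt "0 0 0.4 0 0 0 0" --pt "0 0 0.9 0 0 0 0" --pt "0 0 1.5 0 0 0 0" --pt "0 0 2.1 0 0 0 0" --pt "0 0 2.7 0 0 0 0" --pt "0 0 3.1 0 0 0 0" --pt "0 0 3.2 0 0 0 0" --pt "0 0 3.2 0 0 0 20" --force 40

```text
clock: 2.6
tcp_pos: [461.2, 59.3, 21.5]
tool_rot: [1.0, -0.0, -0.0, 0.001]
contact_force: [-1.0, 0.8, -1.3]
gripper_width: 84.0
finger_force: 0.0
```

Request:
send_rows --pt "0 0 0 0 0 0 60" --pt "0 0 0 0 0 0 90" --pt "0 0 0 0 0 0 120" --pt "0 0 0 0 0 0 150" --pt "0 0 0 0 0 0 150" --pt "0 0 0 0 0 0 150" --pt "0 0 0 0 0 0 150" --pt "0 0 0 0 0 0 150"

```text
clock: 3.4
tcp_pos: [462.2, 61.1, 22.7]
tool_rot: [1.0, 0.001, 0.001, 0.0]
contact_force: [-1.4, 3.4, 6.2]
gripper_width: 59.6
finger_force: 40.0
```

Request:
send_rows --pt "0 0 -0.2 0 0 0 150" --pt "0 0 -0.5 0 0 0 150" --pt "0 0 -0.8 0 0 0 150" --pt "0 0 -1.0 0 0 0 150" --pt "0 0 -1.0 0 0 0 150" --pt "0 0 -1.0 0 0 0 150" --pt "0 0 -1.0 0 0 0 150" --pt "0 0 -1.0 0 0 0 150"

```text
clock: 4.2
tcp_pos: [461.1, 59.8, 61.4]
tool_rot: [1.0, 0.0, -0.0, 0.001]
contact_force: [-0.4, 0.2, -5.0]
gripper_width: 59.1
finger_force: 40.0
```

```bash
python3 - <<'E'
from h import *
f=[]
for i in range(4):
    viewer.read_camera("top");o=env.observe();f.append(np.r_[o["contact_force"],o["tcp_pos"]])
print(np.round(f,1),o["gripper_width"],o["clock"])
E
```

```text
[[-1.500e+00  6.000e-01 -4.800e+00  4.611e+02  5.980e+01  6.140e+01]
 [-3.000e-01 -4.000e-01 -5.600e+00  4.612e+02  5.990e+01  6.140e+01]
 [ 5.000e-01  0.000e+00 -5.000e+00  4.613e+02  5.990e+01  6.150e+01]
 [ 6.000e-01  3.000e-01 -4.500e+00  4.613e+02  5.990e+01  6.150e+01]] 59.08577800098609 4.4
```

The measured load is about 5 N, roughly 0.51 kg, so this is the heavy tin. I'm raising it and carrying it to the press.

Request:
send_rows --pt "0 0 -0.3 0 0 0 150" --pt "0 0.1 -0.8 0 0 0 150" --pt "0.1 0.4 -1.3 0 0 0 150" --pt "0.25 0.9 -1.7 0 0 0 150" --pt "0.45 1.6 -1.9 0 0 0 150" --pt "0.65 2.4 -1.9 0 0 0 150" --pt "0.85 3.2 -1.9 0 0 0 150" --pt "1.1 4.0 -1.9 0 0 0 150"

```text
clock: 5.2
tcp_pos: [505.4, -101.1, 139.1]
tool_rot: [1.0, 0.0, 0.0, 0.001]
contact_force: [0.5, 0.1, -5.1]
gripper_width: 59.9
finger_force: 40.0
```

Request:
send_rows --pt "0.2 0.8 0 0 0 0 150" --pt "0.4 1.6 0 0 0 0 150" --pt "0.65 2.3 0 0 0 0 150" --pt "0.8 2.9 0 0 0 0 150" --pt "0.9 3.35 0 0 0 0 150" --pt "0.95 3.55 0 0 0 0 150" --pt "0.95 3.6 0 0 0 0 150" --pt "0.95 3.6 0 0 0 0 150"

```text
clock: 6.0
tcp_pos: [543.3, -242.7, 138.5]
tool_rot: [1.0, 0.001, -0.0, 0.001]
contact_force: [-1.1, 0.1, -5.6]
gripper_width: 59.4
finger_force: 40.0
```

```bash
python3 - <<'E'
from h import *
t=viewer.read_camera("top")[:,:,::-1];s=viewer.read_camera("scene")[:,:,::-1]
A=np.hstack([cv2.resize(t[110:210,365:465],(400,400)),cv2.resize(s[110:210,320:420],(400,400))]);cv2.imwrite("pics/c3.png",A)
o=env.observe();print(o["tcp_pos"],o["contact_force"],o["gripper_width"],R.from_quat(o["tool_rot"]).as_matrix()[:,2].round(3))
E
```

```text
[ 543.49070446 -242.11299853  138.52392451] [ 1.49746941 -0.03445953 -5.42461653] 59.74799261711314 [ 0.    -0.001 -1.   ]
```

View pics/c3.png

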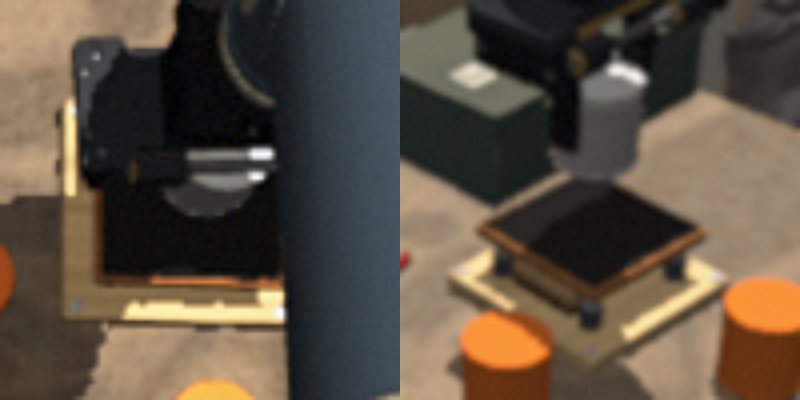

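The tin hangs upright above the pad, with its lower edge at about (592,175) in the right-hand crop, and nothing is in the way. Lowering.

Request:
send_rows --pt "0 0.05 0.2 0 0 0 150" --pt "0 0.05 0.45 0 0 0 150" --pt "0 0.05 0.75 0 0 0 150" --pt "0 0.05 1.0 0 0 0 150" --pt "0 0.05 1.15 0 0 0 150" --pt "0 0.05 1.2 0 0 0 150" --pt "0 0.05 1.2 0 0 0 150" --pt "0 0.05 1.2 0 0 0 150"

```text
clock: 6.9
tcp_pos: [544.0, -246.1, 90.9]
tool_rot: [1.0, 0.0, 0.001, 0.001]
contact_force: [-0.2, 1.3, -5.4]
gripper_width: 59.3
finger_force: 40.0
```

Request:
send_rows --pt "0 0 0.05 0 0 0 150" --pt "0 0 0.1 0 0 0 150" --pt "0 0 0.15 0 0 0 150" --pt "0 0 0.2 0 0 0 150" --pt "0 0 0.25 0 0 0 150" --pt "0 0 0.3 0 0 0 150" --pt "0 0 0.35 0 0 0 150" --pt "0 0 0.35 0 0 0 150"

```text
clock: 7.7
tcp_pos: [543.5, -246.0, 76.4]
tool_rot: [1.0, 0.0, 0.0, 0.001]
contact_force: [-1.2, 0.3, -1.9]
gripper_width: 58.9
finger_force: 40.0
```

Request:
send_rows --pt "0 0 0.03 0 0 0 150" --pt "0 0 0.06 0 0 0 150" --pt "0 0 0.09 0 0 0 150" --pt "0 0 0.12 0 0 0 150" --pt "0 0 0.15 0 0 0 150" --pt "0 0 0.15 0 0 0 150" --pt "0 0 0.15 0 0 0 150" --pt "0 0 0.15 0 0 0 150"

```text
clock: 8.5
tcp_pos: [543.6, -246.1, 70.5]
tool_rot: [1.0, 0.0, 0.0, 0.001]
contact_force: [-1.5, 0.6, -1.3]
gripper_width: 59.5
finger_force: 40.0
```

Request:
send_rows --pt "0 0 0.01 0 0 0 150" --pt "0 0 0.02 0 0 0 150" --pt "0 0 0.03 0 0 0 150" --pt "0 0 0.04 0 0 0 150" --pt "0 0 0.04 0 0 0 150" --pt "0 0 0.04 0 0 0 150" --pt "0 0 0.04 0 0 0 150" --pt "0 0 0.04 0 0 0 150"

```text
clock: 9.3
tcp_pos: [543.6, -246.0, 69.7]
tool_rot: [1.0, 0.0, 0.0, 0.001]
contact_force: [-3.9, 1.3, 6.0]
gripper_width: 59.3
finger_force: 40.0
```

The plate has bottomed out. I'm easing off slightly, then opening slowly.

Request:
send_rows --pt "0 0 -0.01 0 0 0 150" --pt "0 0 -0.02 0 0 0 150" --pt "0 0 -0.02 0 0 0 150" --pt "0 0 -0.02 0 0 0 75" --pt "0 0 -0.02 0 0 0 65" --pt "0 0 -0.02 0 0 0 50" --pt "0 0 -0.02 0 0 0 25" --pt "0 0 -0.02 0 0 0 0" --force 10

```text
clock: 10.1
tcp_pos: [543.9, -246.3, 69.8]
tool_rot: [1.0, 0.0, 0.001, 0.001]
contact_force: [-0.6, 1.1, -0.4]
gripper_width: 78.5
finger_force: 0.0
```

Request:
send_rows --pt "0 0 0 0 0 0 0" --pt "0 0 0 0 0 0 0" --pt "0 0 -0.2 0 0 0 0" --pt "0 0 -0.5 0 0 0 0" --pt "0 0 -0.9 0 0 0 0" --pt "0 0 -1.5 0 0 0 0" --pt "0 0 -2.2 0 0 0 0" --pt "0 0 -2.8 0 0 0 0"

```text
clock: 10.9
tcp_pos: [544.0, -245.9, 184.4]
tool_rot: [1.0, 0.0, 0.001, 0.001]
contact_force: [0.0, -0.3, -0.3]
gripper_width: 86.9
finger_force: 0.0
```

Request:
send_rows --pt "0 0 -0.3 0 0 0 0" --pt "0 0.6 -0.5 0 0 0 0" --pt "-0.5 1.3 -0.5 0 0 0 0" --pt "-1.2 2.0 -0.5 0 0 0 0" --pt "-1.9 2.8 -0.5 0 0 0 0" --pt "-2.6 3.5 -0.5 0 0 0 0" --pt "-3.2 4.2 -0.5 0 0 0 0" --pt "-3.6 4.8 -0.5 0 0 0 0"

```text
clock: 11.7
tcp_pos: [397.0, -439.6, 202.2]
tool_rot: [1.0, -0.001, -0.0, 0.001]
contact_force: [0.3, -0.4, 0.5]
gripper_width: 87.1
finger_force: 0.0
```

```bash
python3 - <<'E'
from h import *
t=viewer.read_camera("top")[:,:,::-1];s=viewer.read_camera("scene")[:,:,::-1]
f=lambda im:cv2.resize(im,(400,300),interpolation=cv2.INTER_CUBIC)
A=np.vstack([np.hstack([f(t[122:197,365:465]),f(s[130:205,320:420])]),np.hstack([f(t[140:290,215:415]),f(s[150:330,220:460])])]);cv2.imwrite("pics/c4.png",A)
o=env.observe();print(o["clock"],o["tcp_pos"],o["contact_force"])
E
```

```text
11.8 [ 395.24124241 -442.37848812  202.0340162 ] [-0.01456506  0.1853001  -1.1455031 ]
```

View pics/c4.png

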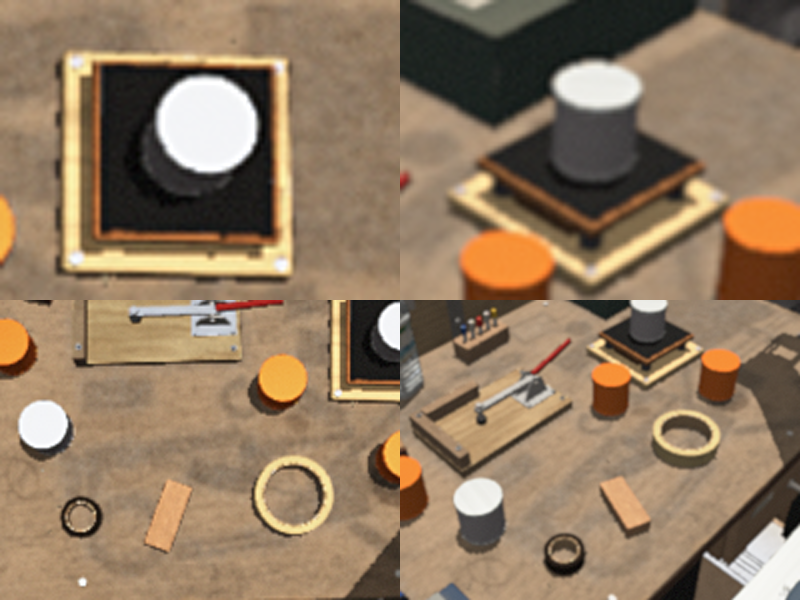

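The tin stands upright on the lowered plate: lid at crop (207,124), pad corners at (95,63), (278,65), (276,242) and (94,237). The light tin is untouched on the bench. I'll check the centring and the sink numerically.

```bash
python3 - <<'E'
from h import *
q=lambda x,y:(x/4+365-.4,y/4+122-.4); r=lambda x,y:((x-400)/4+320-.4,y/4+130-.4)
print("lid",onplane("top",q(207,124),109).round(1),tri(q(207,124),r(597,86)).round(1))
c=[(95,63),(278,65),(276,242),(94,237)];d=[(598,97),(706,165),(595,228),(478,163)]
print("pad top",np.mean([onplane("top",q(*k),47) for k in c],0).round(1))
print("pad scene",np.mean([onplane("scene",r(*k),47) for k in d],0).round(1))
E
```

```text
lid [ 543.6 -246.3  109. ] [ 544.6 -246.4  107.3]
pad top [ 543.8 -245.1   47. ]
pad scene [ 541.1 -243.4   47. ]
```

The tin is within about 2 mm of the pad's middle, and its lid height of 107 mm (109 expected) confirms the plate is fully down.

```bash
python3 -c "
from cell import workorder; print(workorder.hand_in())"
```

```text
the job is handed in; nothing more can be done
None
```

The heavy tin (about 0.5 kg) stands upright on the press, within about 2 mm of the plate's middle, with the plate fully down; the light tin is untouched on the bench, and the job was handed in at about 12 s.

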